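# Lock the portafilter into the group head

### The arm

A 6-joint arm with a two-finger parallel gripper is mounted at the origin on the work surface. World frame = base frame: x ahead of the robot, y to its left, z up, the work surface at z = 0. Lengths are in mm, angles in rad, forces in N, time in s.
With the tool pointing down it reaches from about 400 to 925 mm from the base axis. Payload 12.5 kg.
Tool frame: the origin (TCP) lies on the centre line of the jaws, within the pads' length; the fingertips stand 17 mm ahead of it and the grasp point (between the pads) lies 2 mm behind it; z points along the fingers, y is the line along which they close (so a half turn about z gives the same grasp; the last joint's range is limited). The gripper opens to 95 mm and grips with 3 to 60 N. Pads are 20 mm wide; open, the fingers measure 119 mm over their backs; the gripper's body (75 mm by 180 mm) begins 59 mm behind the grasp point.
Start: joints at [1.216, 0.491, 1.559, -0, 1.092, -0.106], TCP at [153.882, 605.777, 231.661] pointing down, gripper open.
Joint ranges: [-3.1, 3.1], [-0.84, 2.19], [0.05, 2.79], [-1.13, 4.28], [0.06, 2.93], [-2.69, 2.69]. Speed limits (rad/s): [2.22, 2.22, 2.79, 3.14, 3.14, 3.14].

### API

Orientations are given as [roll, pitch, yaw] about the fixed x, y, z axes, in that order (R = Rz(yaw) Ry(pitch) Rx(roll)).
In Python, from cell import env gives the robot as it stands.
- The arm moves only by the tool drive_tool, never from a script. Its argument "deltas" is text: rows parted by semicolons, each of 4 numbers parted by spaces: the shift along the world's x, y, z normalised to -1 to 1, where 1 is 100 mm, then the turn about the world's z normalised to -1 to 1, where 1 is 180 degrees. A call has 1 to 10 rows; each row shifts and turns the commanded pose from where the row before left it; what a row does not reach is not made up. A row lasts 1/12 s, in which the tool goes at most 41.7 mm and 7.16 degrees, less where a joint would pass 70% of its speed; a pose out of reach is approached as far as the arm can. A call with a number of a shift or a turn outside -1 to 1 is refused whole. A call with a gripper value outside its range is refused whole. "gripper" is the closure, from 0 (fully open) to 1 (shut), set as the call begins (left out, the last holds). The fingers move at their own pace and stop on an object; the grip force is fixed at half the most. Time passes only in rows, so rows that do not move let the fingers close. It gives the time, the measured TCP pose, the force, the opening and the grip force at its end, in the units of the state.
- env.state(): the state, without advancing time (a new reading comes with each control period).
- env.read_camera(name): name is "scene" or "top" or "wrist"; returns (picture, depth): 480x640x3 uint8, red, green, blue; 480x640 float32, mm along the optical axis (not along the pixel's ray), 0 where there is no reading.
- env.camera_params(name): a dict with "mtx" (3x3 intrinsics, pixels), "camera_from_world" (4x4, takes a point from world to camera coordinates); the wrist camera has in their place "mount" (4x4, takes a point from camera to tool coordinates, whose origin is the TCP and whose axes are the flange's). Camera axes: x right, y down, z forward; pixel columns grow to the right and rows downward; lengths in mm; the calibration is good to about 2 mm. A picture is of the moment at which its call begins: read the wrist's pose just before it. camera_params takes no time and is no camera call.
- env.job_done(): hands the job in; it is judged then, once.
The state is a dict: "t": time; "joints": joint angles; "qvel": joint speeds; "tau": joint torques, N m; "eef_pos": TCP position; "tcp_rot": TCP orientation; "ft_force": force on the tool from outside, world axes, zero at the start; "moment": the same for the moment, N m; "opening": opening from 0.0 (shut) to 1.0 (fully open); "grip_force": force on a finger pad.
Only numpy, scipy, OpenCV 4.12 (cv2) and the standard library are available. Lean on these libraries where they do the work, as an engineer would, in place of code of your own. Each camera call takes 0.05 s, during which the arm holds its last target. There are 200 camera calls.

### The job

Get the espresso machine ready to brew: take the portafilter from the tamping mat, raise its lugs into the group head with its handle at the entry rib, start the turn and let go so that it hangs there by itself on its lugs, and only then swing the handle on round until the lugs drop into their pockets and it is locked, pointing straight out of the front of the machine. Leave the drip tray pushed fully home and do not knock the other things on the counter about.

Things in the scene. Friction and masses are not known exactly. Their poses are not given: they have to be found in the camera images.
- machine: Fixed steel espresso machine, 235 mm wide, 360 mm tall. Origin on the counter right below the group head's axis; own -x = front (tray slides out there), z up. Body from 85 to 325 mm behind the axis (+x); two base rails, 60 mm tall, 35 mm wide, at own y +-100 mm, reaching 100 mm to the front. A neck joins the body to the group head.
- group_mouth (a point): On the group head's vertical axis at its underside, 214 mm over the counter; axes as the machine's. The head is a bell, outer radius 53 mm, dome top at 278 mm, open below: inner radius 48 mm, ceiling at 252 mm. Three ledges (inner radius 37 mm) round its mouth leave three gaps 32 degrees wide, 120 degrees apart, for the lugs.
- entry_rib (a point): Narrow rib (6 mm) on the outside of the bell, 56 mm from its axis, 235 mm over the counter, in the machine's own direction (-0.5, +0.87), 60 degrees clockwise from front seen from above. With the handle pointing this way (0 degrees of turn) the lugs fit the gaps; the lugs must rise until their undersides pass 224 mm. Turn counter-clockwise from here.
- lock_rib (a point): Wide rib (22 mm) on the bell's front, 56 mm from its axis, own -x. Lugs hang on flat ledges (top 224 mm over the counter) from about 23 to 45 degrees of turn past the entry rib; from 50 to 70 degrees is a pocket 4 mm deeper (floor 220 mm) into which they drop by weight; then a solid stop. Locked = 60 degrees (+-5) = handle under this rib.
- tray (a joint): Drip tray, a drawer under the group head: 0 = fully home, grows (m) as it slides out to the machine's front (local -x), up to 0.1; about 1.5 N of friction, stays where left.
- tray_front (a point): Centre of the outer face of the drip tray's steel front plate (158 mm wide, 47 mm tall, 6 to 53 mm above the counter), 115 mm in front of the group's axis when home, 30 mm above the counter; axes as the machine's. Push it along the machine's +x.
- pf_bowl (a point): Portafilter, 228 mm long, 0.3 to 0.55 kg: steel bowl 66 mm across, 60 mm tall, standing on its base. Point on the bowl's axis, 30 mm over the base. Own axes: z up, handle along -x. Three round lugs 8 mm thick reach 44 mm from the axis, centred 50 mm over the base: one over the handle, two at +-120 degrees. Height of this point: 208 mm hung on the ledges, 204 mm locked.
- pf_handle (a point): Middle of the black handle, 105 mm from the bowl's axis, 30 mm over the base; axes as pf_bowl. A flat-sided bar 24 mm wide, 26 mm tall, from 70 to 195 mm from the axis; a neck (11.5 to 23.5 mm over the base) joins it to the bowl. The portafilter balances 10 to 25 mm from the bowl's axis towards the handle.
- portafilter: The portafilter's origin, the centre of the base of its bowl, 30 mm under pf_bowl.
- mat: Fixed black rubber mat 200 x 150 x 3 mm on which the portafilter stands; origin under its centre.
- jug: Steel milk jug, 80 mm across, 100 mm tall with a side handle, a bystander; origin at the centre of its base.
- canister: Closed canister, 84 mm across, 155 mm tall, a bystander; origin at the centre of its base.
- bowl: Small steel bowl, 90 mm across, 50 mm tall, a bystander; origin at the centre of its base.
- tamper: Steel tamper, 58 mm across, 88 mm tall, a bystander; origin at the centre of its base.
- cup: White cup, 70 mm across, 60 mm tall, a bystander standing beside the machine; origin at the centre of its base.
- syrup: Amber bottle, 72 mm across, 220 mm tall, a bystander beyond the drip tray; origin at the centre of its base.
There are look-alikes about, which are no part of the job. What is shaped like the portafilter but red is not meant.

How it is judged:
By the outcome, as a careful person would: the job done as asked, in the order asked, and still so for the second after the job is handed in, with the robot touching nothing.
It also fails if it takes over 72 s, if anything falls off the work surface, if the arm or the gripper's body presses on something with over 40 N, if the wrist force passes 120 N, or if a joint passes its speed limit or range.

## Working session

There is one attempt and no reset: what is moved stays moved. The work goes in short steps, Python scripts to look and compute and a tool call to move; the robot and the scene stay as the last step left them, time stands still between calls to the robot, and variables do not carry over. Pictures are saved under pics/ and viewed, at most 10 in all, crops included, and the job is handed in when it is done.

Besides the shell and the picture viewer there is one more tool, called after "Call:" by a JSON object that holds its "method" and its "body". drive_tool: Moves the arm, as the interface text tells. Its arguments: {"type":"object","properties":{"deltas":{"type":"string"},"gripper":{"type":"number"}},"required":["deltas"]}

```bash
ls; mkdir -p pics
cat > h.py <<'E'
import numpy as np,cv2
from cell import env
def grab(n):
    s=env.state(); p,d=env.read_camera(n); np.savez(f'pics/{n}.npz',p=p,d=d); return s,p,d
def pts(n,d):
    c=env.camera_params(n); K=np.array(c['mtx']); T=np.linalg.inv(np.array(c['camera_from_world']))
    v,u=np.mgrid[0:480,0:640]; P=np.stack([(u-K[0,2])/K[0,0]*d,(v-K[1,2])/K[1,1]*d,d],-1)
    return P@T[:3,:3].T+T[:3,3]
E
python3 - <<'E'
from h import *
for n in ('scene','top'):
    s,p,d=grab(n); cv2.imwrite(f'pics/{n}1.png',p[...,::-1]); c=env.camera_params(n); print(n,np.round(np.array(c['mtx']),1).tolist(),np.round(np.linalg.inv(np.array(c['camera_from_world'])),3).tolist())
print(env.state())
E
```

```text
pics
scene [[456.3, 0.0, 325.0], [0.0, 456.3, 234.0], [0.0, 0.0, 1.0]] [[0.646, 0.605, -0.466, 969.658], [0.764, -0.51, 0.396, -495.364], [0.002, -0.612, -0.791, 996.283], [0.0, 0.0, 0.0, 1.0]]
top [[521.7, 0.0, 316.8], [0.0, 521.7, 237.5], [0.0, 0.0, 1.0]] [[0.014, -0.982, 0.187, 233.177], [-1.0, -0.016, -0.009, -63.155], [0.011, -0.187, -0.982, 1395.507], [0.0, 0.0, 0.0, 1.0]]
{'t': 0.1, 'joints': array([ 1.21640138e+00,  4.91510310e-01,  1.55936146e+00,  7.99279767e-06,
        1.09167159e+00, -1.05597228e-01]), 'qvel': array([-0.00132881, -0.0002314 , -0.00145775, -0.00018578, -0.00197356,
        0.00066565]), 'tau': array([ 3.20383646e-03, -6.13622761e+01, -2.58606881e+01,  6.94291689e-02,
        4.70132427e-02, -1.34954072e-05]), 'eef_pos': array([153.81199266, 605.59507084, 231.12263028]), 'tcp_rot': array([-3.14064799e+00, -1.07255804e-04,  2.89279119e+00]), 'ft_force': array([-0.18009839,  0.58631883, -0.2932246 ]), 'moment': array([-0.03271635, -0.00516197, -0.00697319]), 'grip_force': 0.0, 'opening': 0.9991637004498491}
```

View pics/scene1.png

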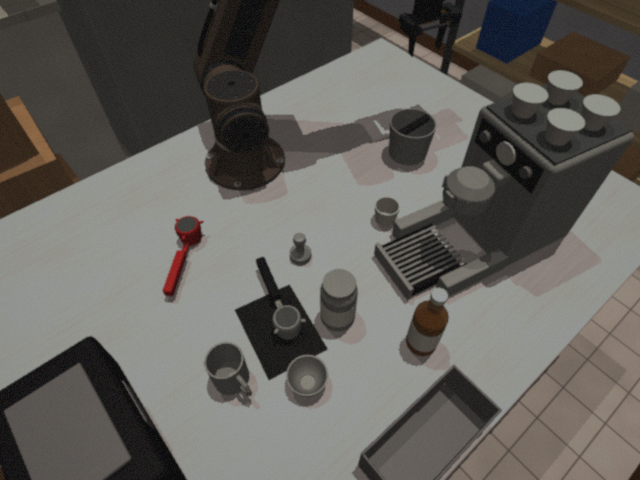

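View pics/top1.png

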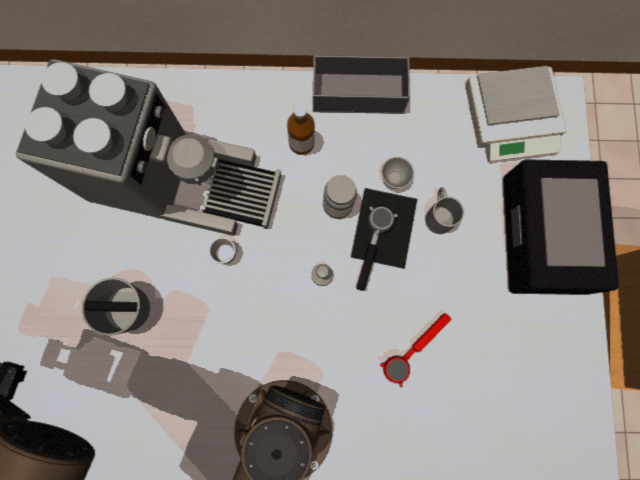

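Scene (640x480): the machine is at the right, with the bell near (470,190) and the tray out, its front near (410,270). In the top view the bell is at (190,157). There are two portafilter shapes in the top view. The steel one with a black handle is at (381,219), standing on the black mat, with its handle to (362,288). The red look-alike is at (397,370). The description fits the steel one on the mat. Next I measure and take one enlarged crop to confirm.

```bash
cat > m.py <<'E'
from h import *
z=np.load('pics/top.npz'); p,d=z['p'],z['d']; W=pts('top',d); 
z2=np.load('pics/scene.npz'); p2,d2=z2['p'],z2['d']; W2=pts('scene',d2)
ok=d>0
def box(W,ok,x,y,zr): return ok&(W[...,0]>x[0])&(W[...,0]<x[1])&(W[...,1]>y[0])&(W[...,1]<y[1])&(W[...,2]>zr[0])&(W[...,2]<zr[1])
for n,(u,v) in dict(counter=(300,300),dome=(190,157),bowl=(381,219),handle=(365,275),neck=(375,238),mat=(395,255),canis=(341,187),jug=(440,213),tamper=(322,272),cup=(224,250),syrup=(300,115),sbowl=(397,172),railL=(232,153),railR=(210,218),tray=(275,190)).items(): print(n,np.round(W[v,u]))
# handle & portafilter: points in region near with z 8..80
b=W[219,381]
m=box(W,ok,(b[0]-230,b[0]+60),(b[1]-55,b[1]+90),(10,75))
lab=cv2.connectedComponents(m.astype(np.uint8))[1]; m=lab==lab[219,381]
P=W[m]; print('pf',len(P),P.min(0),P.max(0))
h=P[(np.hypot(*(P[:,:2]-b[:2]).T)>75)]; c,_,V=np.linalg.svd(h[:,:2]-h[:,:2].mean(0)),0,0
print('handle mean',h.mean(0),'dir',c[2][0],'z',np.percentile(h[:,2],[5,50,95]))
r=P[(np.hypot(*(P[:,:2]-b[:2]).T)<60)&(P[:,2]>50)]; print('rim circ',cv2.minEnclosingCircle(r[:,:2].astype(np.float32)),np.median(r[:,2]))
# dome, fit sphere-less: contour at z>225 near dome
dm=W[157,190]
m=box(W,ok,(dm[0]-70,dm[0]+70),(dm[1]-75,dm[1]+75),(272,282)); P=W[m];print('dome top',len(P),P[:,:2].mean(0),cv2.minEnclosingCircle(P[:,:2].astype(np.float32)))
# body top
m=box(W,ok,(300,1000),(0,700),(345,370)); P=W[m]; print('body',cv2.minAreaRect(P[:,:2].astype(np.float32)),len(P))
m=box(W,ok,(300,1000),(0,500),(54,66)); lab=cv2.connectedComponentsWithStats(m.astype(np.uint8))
for i in range(1,lab[0]):
    if lab[2][i,4]>150:
        P=W[lab[1]==i]; print('z60',lab[3][i],len(P),cv2.minAreaRect(P[:,:2].astype(np.float32)))
i=p[170:300,320:450,::-1]; cv2.imwrite('pics/crop.png',cv2.resize(i,None,fx=4,fy=4))
E
python3 m.py
```

```text
counter [330. -33.  -5.]
dome [626. 214. 276.]
bowl [ 540. -243.   58.]
handle [ 393. -202.   47.]
neck [ 496. -231.   25.]
mat [ 455. -289.   -3.]
canis [ 597. -132.  156.]
jug [ 572. -413.    4.]
tamper [394. -89.  89.]
cup [460. 175.   3.]
syrup [756. -29. 219.]
sbowl [ 687. -296.    7.]
railL [715. 156.  60.]
railR [534. 205.  64.]
tray [619.  39.  44.]
pf 1066 [ 354.64558851 -283.69220561   10.47405004] [ 576.71227023 -178.18146178   71.00603711]
handle mean [ 411.74178649 -203.68200184   44.38955128] dir [-0.95946416  0.28183066] z [37.99806342 44.9421742  49.59206673]
rim circ ((543.5223388671875, -242.05174255371094), 42.68492126464844) 62.31505875906305
dome top 1132 [635.98991055 229.21696681] ((641.7984619140625, 236.03482055664062), 62.20249557495117)
body ((677.430419921875, 416.74371337890625), (243.92872619628906, 233.40994262695312), 77.64757537841797) 7534
z60 [231.55871212 150.13636364] 528 ((725.3650512695312, 167.62347412109375), (137.00579833984375, 36.89762878417969), 77.26883697509766)
z60 [197.95027027 217.31675676] 925 ((550.5968627929688, 238.5284423828125), (200.1714630126953, 64.03634643554688), 76.85237884521484)
```

View pics/crop.png

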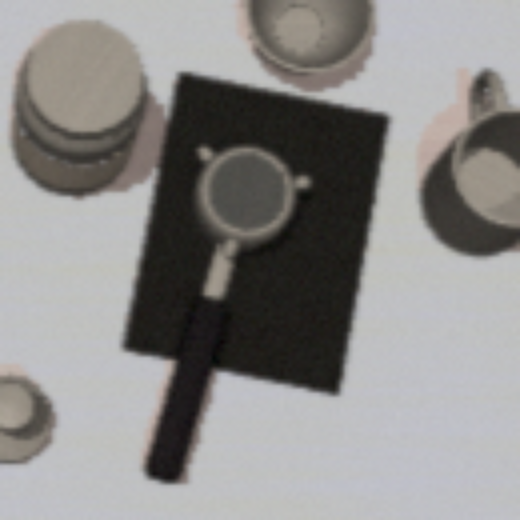

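The crop shows the steel bowl at (246,190) and the black handle from (215,300) to (165,475), standing on the mat, so this is the right one. Next I refine the bell axis, the machine yaw and the tray front.

```bash
cat > m2.py <<'E'
from h import *
from scipy.optimize import least_squares
L=[]
for n in('top','scene'):
    z=np.load(f'pics/{n}.npz'); d=z['d']; W=pts(n,d); ok=d>0
    a=np.radians(77.3);u=np.array([np.cos(a),np.sin(a)]);v=np.array([-u[1],u[0]]);C=np.array([632,217.])
    q=W[...,:2]-C; X=q@u;Y=q@v;Z=W[...,2]
    # bell side: z 216..250 front half
    m=ok&(np.hypot(X,Y)<70)&(X<20)&(Z>218)&(Z<248)
    P=W[m]; f=least_squares(lambda c:np.hypot(P[:,0]-c[0],P[:,1]-c[1])-53,C,loss='soft_l1',f_scale=2); print(n,'bell side',len(P),f.x,np.abs(f.fun).mean())
    m=ok&(np.hypot(X,Y)<45)&(Z>262); P=W[m]; print(' dome',len(P),np.percentile(P[:,2],[5,50,95]))
    for y0 in(100,-100):
        m=ok&(abs(Y-y0)<25)&(X>-95)&(X<60)&(Z>54)&(Z<66); P=np.c_[X[m],Y[m]]
        if len(P)>50: 
            b=np.arange(-90,60,15);e=[(np.percentile(P[abs(P[:,0]-t)<8,1],[3,97])) for t in b if (abs(P[:,0]-t)<8).sum()>8]
            k=np.polyfit(b[:len(e)],np.mean(e,1),1); print(' rail',y0,len(P),'centre',np.median(np.mean(e,1)),'slope deg',np.degrees(k[0]),'front',P[:,0].min())
    # tray front face
    m=ok&(abs(Y)<70)&(X<-110)&(X>-230)&(Z>15)&(Z<48); 
    if m.sum()>30: k=np.polyfit(Y[m],X[m],1); print(' tray front',m.sum(),np.percentile(X[m],[1,10,50,90]),np.degrees(np.arctan(k[0])))
    # body front face: z 150..330
    m=ok&(X>60)&(X<110)&(abs(Y)<115)&(Z>290)&(Z<340)
    if m.sum()>30: k=np.polyfit(Y[m],X[m],1); print(' body front',m.sum(),np.median(X[m]),np.degrees(np.arctan(k[0])))
    m=ok&(abs(Z-360)<6)&(X>60)&(X<350)&(abs(Y)<140); 
    r=cv2.minAreaRect(np.c_[X[m],Y[m]].astype(np.float32)); print(' bodytop',r)
E
python3 m2.py
```

```text
top bell side 200 [635.46225925 218.01993001] 2.0967367765142
 dome 1214 [265.99212589 276.61478482 280.94109161]
 rail 100 745 centre 97.68526924538959 slope deg 0.4263480029690816 front -94.66050921706879
 rail -100 524 centre -101.7577649515886 slope deg -3.8831285494308876 front -94.82817106250424
 tray front 583 [-177.51355497 -176.80013314 -142.78985656 -116.75077573] 0.7241625942968621
 body front 1052 84.33592711097211 1.1675691852799037
 bodytop ((206.7863311767578, -0.5347518920898438), (233.26943969726562, 238.65179443359375), 89.81180572509766)
scene bell side 474 [633.82560059 211.95155874] 2.079399831066162
 dome 848 [268.56477007 276.69942534 279.3309402 ]
 rail 100 551 centre 94.2008421030294 slope deg 0.3210375049668652 front -94.83112308616627
 rail -100 759 centre -105.21869104142937 slope deg 0.4804353584457246 front -94.46561391911108
 tray front 837 [-185.00470336 -183.89138589 -152.59534915 -118.90681062] 1.133598114271579
 body front 1673 78.57153578620475 -0.8349283850274656
 bodytop ((200.21665954589844, -3.6565933227539062), (235.64645385742188, 231.55833435058594), 0.4822005331516266)
```

Tray front is about 180 mm ahead of the axis, so it is about 65 mm out. I push it home first. The machine's +x points at about 77.6°.

Call:
{"method": "drive_tool", "body": {"deltas": "0.1 -0.14 0.2 0.039;0.23 -0.31 0.2 0.039;0.23 -0.31 0.1 0.039;0.23 -0.32 0 0.039;0.23 -0.32 0 0.039;0.23 -0.32 0 0.039;0.23 -0.32 0 0.039;0.23 -0.32 0 0.039;0.23 -0.32 0 0.039;0.23 -0.32 0 0.039", "gripper": 1}}

```text
t: 0.93
eef_pos: [360.0, 321.4, 280.8]
tcp_rot: [3.141, -0.0, -2.219]
ft_force: [0.6, 0.2, 0.2]
opening: 0.358
grip_force: 0.0
```

Call:
{"method": "drive_tool", "body": {"deltas": "0.23 -0.32 0 0.03;0.23 -0.32 0 0.03;0.23 -0.32 0 0.03;0.23 -0.32 0 0.03;0.23 -0.32 -0.1 0;0.23 -0.32 -0.1 0;0.23 -0.32 -0.2 0;0.23 -0.32 -0.3 0;0.23 -0.32 -0.2 0;0.1 -0.1 -0.1 0"}}

```text
t: 1.77
eef_pos: [564.5, 75.8, 181.4]
tcp_rot: [-3.108, -0.069, -1.918]
ft_force: [0.4, -0.4, -0.0]
opening: 0.003
grip_force: 0.0
```

Call:
{"method": "drive_tool", "body": {"deltas": "0 0 -0.2 0;0 0 -0.3 0;0 0 -0.3 0;0 0 -0.3 0;0 0 -0.2 0;0 0 -0.1 0;0 0 0 0"}}

```text
t: 2.35
eef_pos: [562.8, 78.1, 42.5]
tcp_rot: [-3.109, -0.068, -1.916]
ft_force: [-0.3, 0.3, -0.1]
opening: 0.003
grip_force: 0.0
```

Run:
```python
from h import *
s,p,d=grab('scene'); print({k:np.round(s[k],3) for k in ('joints','eef_pos','tcp_rot','ft_force','tau')})
cv2.imwrite('pics/s2.png',cv2.resize(p[100:400,200:600,::-1],None,fx=2,fy=2))
```

```text
{'joints': array([ 0.056,  0.668,  1.859, -0.131,  0.615, -2.635]), 'eef_pos': array([562.806,  78.106,  42.496]), 'tcp_rot': array([-3.109, -0.068, -1.916]), 'ft_force': array([-0.339,  0.336, -0.108]), 'tau': array([ -0.062, -59.934, -14.924,  -0.257,  -0.5  ,   0.102])}
```

View pics/s2.png

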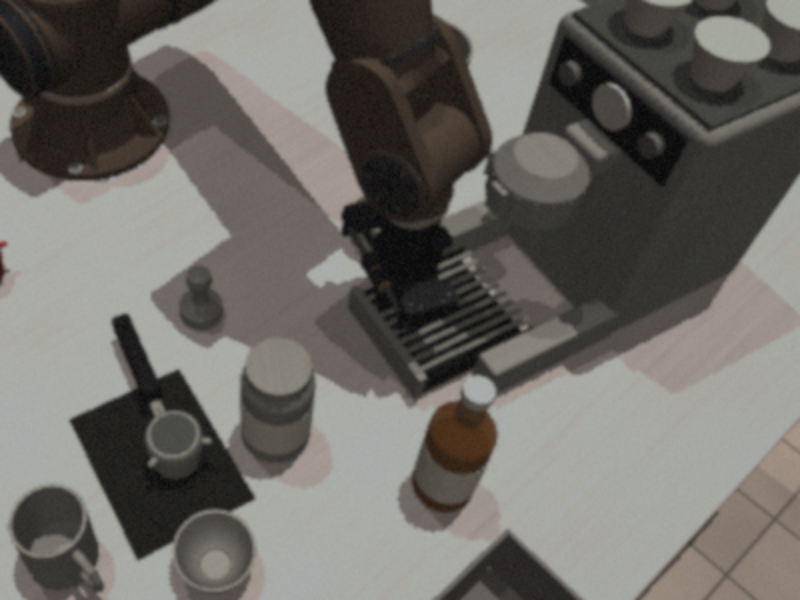

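J6 hit its range limit at -2.69, so the tool stopped short and its tips sit in the tray's open top without contact (ft about 0). I lift straight out and use the other half-turn, yaw about 77.6°.

Call:
{"method": "drive_tool", "body": {"deltas": "0 0 0.2 0;0 0 0.35 0;0 0 0.35 0;0 0 0.35 0;0 0 0.25 -0.039;0 0 0 -0.039;0 -0.1 0 -0.039;0 -0.2 0 -0.039;0.1 -0.2 0 -0.039;0.1 -0.2 0 -0.039"}}

```text
t: 3.23
eef_pos: [583.9, 7.5, 196.7]
tcp_rot: [-3.104, -0.064, -2.656]
ft_force: [1.1, 0.4, 0.7]
opening: 0.001
grip_force: 0.0
```

Call:
{"method": "drive_tool", "body": {"deltas": "0 0 0 -0.039;0 0 0 -0.039;0 0 0 -0.039;0 0 0 -0.039;0 0 0 -0.039;0 0 0 -0.039;0 0 0 -0.039;0 0 0 -0.039;0 0 0 -0.039;0 0 0 -0.039"}}

```text
t: 4.07
eef_pos: [583.9, 8.1, 196.4]
tcp_rot: [-3.108, -0.065, 2.401]
ft_force: [0.6, -0.4, 0.4]
opening: 0.005
grip_force: 0.0
```

Call:
{"method": "drive_tool", "body": {"deltas": "0 0 0 -0.039;0 0 0 -0.039;0 0 0 -0.039;0 0 0 -0.039;0 0 0 -0.039;0 0 0 -0.039;0 0 0 -0.039;0 0 0 -0.039;0 0 0 0"}}

```text
t: 4.82
eef_pos: [583.8, 8.0, 196.3]
tcp_rot: [-3.108, -0.067, 1.421]
ft_force: [-0.6, -0.3, -0.0]
opening: 0.004
grip_force: 0.0
```

The tool kept a small 4° tilt from hitting the limit. It leans away from the machine, so it does no harm. Now I lower the fingers in front of the tray and push.

Call:
{"method": "drive_tool", "body": {"deltas": "0 0 -0.2 0;0 0 -0.35 0;0 0 -0.35 0;0 0 -0.35 0;0 0 -0.2 -0.02;0 0 -0.15 0;0.02 0.1 0 0;0.03 0.13 0 0;0.03 0.13 0 0;0.03 0.13 0 0"}}

```text
t: 5.65
eef_pos: [595.5, 58.6, 35.8]
tcp_rot: [-3.108, -0.067, 1.366]
ft_force: [-0.3, -1.7, -2.1]
opening: 0.006
grip_force: 1.1
```

Call:
{"method": "drive_tool", "body": {"deltas": "0.03 0.13 0 0;0.03 0.1 0 0;0 0 0 0"}}

```text
t: 5.9
eef_pos: [601.4, 82.4, 34.9]
tcp_rot: [-3.107, -0.068, 1.366]
ft_force: [-0.5, 0.2, -0.4]
opening: 0.003
grip_force: 0.0
```

Call:
{"method": "drive_tool", "body": {"deltas": "0.01 0.04 0 0;0.01 0.04 0 0;0 0.03 0 0;0 0.02 0 0;0 0 0 0"}}

```text
t: 6.32
eef_pos: [602.7, 92.9, 34.1]
tcp_rot: [-3.106, -0.067, 1.363]
ft_force: [-0.2, 0.3, 0.3]
opening: 0.008
grip_force: 0.0
```

Call:
{"method": "drive_tool", "body": {"deltas": "0 0.02 0 0;0 0.02 0 0;0 0.02 0 0"}}

```text
t: 6.57
eef_pos: [602.8, 94.6, 34.2]
tcp_rot: [-3.107, -0.062, 1.365]
ft_force: [-2.8, -48.5, 6.0]
opening: 0.002
grip_force: 24.1
```

The push force rose to 48 N at the stop, so the tray is home. The contact also agrees with the axis estimate along u to about 1 mm. I back off, lift, and look at the bell from close by with the wrist camera.

Call:
{"method": "drive_tool", "body": {"deltas": "0 -0.1 0 0;-0.05 -0.3 0 0;0 -0.2 0.2 0;0 0 0.35 0;0 0 0.35 0;0 0 0.4 0;0 0 0.4 0;0 0 0.4 0;0 0 0.4 0;0 0 0.2 0", "gripper": 0.3}}

```text
t: 7.4
eef_pos: [598.1, 38.8, 309.3]
tcp_rot: [-3.111, -0.068, 1.364]
ft_force: [-0.6, 0.3, 0.6]
opening: 0.65
grip_force: 0.0
```

Call:
{"method": "drive_tool", "body": {"deltas": "0 0.2 0.3 0;0 0.2 0.3 0;0 0.2 0.2 0;0 0 0 0;0 0 0 0"}}

```text
t: 7.82
eef_pos: [597.5, 99.5, 384.8]
tcp_rot: [-3.107, -0.067, 1.365]
ft_force: [0.1, -0.1, -0.9]
opening: 0.696
grip_force: 0.0
```

```bash
cat >> h.py <<'E'
from scipy.spatial.transform import Rotation as Ro
def wpts(s,d,M=None):
    c=env.camera_params('wrist'); K=np.array(c['mtx']); M=np.array(c['mount'])
    v,u=np.mgrid[0:480,0:640]; P=np.stack([(u-K[0,2])/K[0,0]*d,(v-K[1,2])/K[1,1]*d,d],-1)
    P=P@M[:3,:3].T+M[:3,3]; R=Ro.from_euler('xyz',s['tcp_rot']).as_matrix()
    return P@R.T+s['eef_pos']
E
python3 - <<'E'
from h import *
s,p,d=grab('wrist'); np.savez('pics/w1.npz',p=p,d=d,pos=s['eef_pos'],rot=s['tcp_rot']); print(s['eef_pos'],s['tcp_rot'],np.round(s['joints'],2)); c=env.camera_params('wrist'); print(np.round(np.array(c['mount']),2).tolist(),np.round(c['mtx'],0).tolist())
cv2.imwrite('pics/w1.png',p[...,::-1])
E
```

```text
[597.51251208  99.51157155 384.7507843 ] [-3.10724406 -0.06728628  1.36517217] [0.02 0.36 1.37 0.07 1.43 0.22]
[[-0.0, -0.97, -0.24, 65.19], [1.0, -0.0, -0.0, -0.45], [0.0, -0.24, 0.97, -153.31], [0.0, 0.0, 0.0, 1.0]] [[339.0, 0.0, 318.0], [0.0, 339.0, 240.0], [0.0, 0.0, 1.0]]
```

View pics/w1.png

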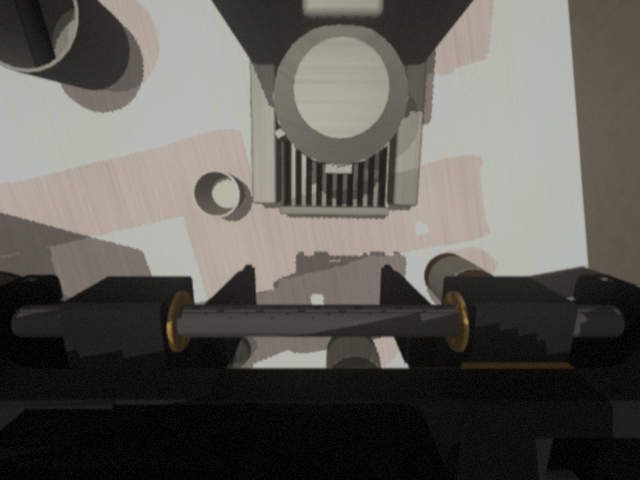

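The wrist picture shows the bell centred near (341,92), the wide lock rib at (338,167), the narrow entry rib at (280,132) and the tray home, front plate at row 211.

```bash
cat > m3.py <<'E'
from h import *
from scipy.optimize import least_squares
z=np.load('pics/w1.npz'); s=dict(eef_pos=z['pos'],tcp_rot=z['rot']); d=z['d']; p=z['p']; W=wpts(s,d)
C=np.array([634.5,215.]); X=W[...,0]-C[0];Y=W[...,1]-C[1];Z=W[...,2]; r=np.hypot(X,Y)
print('dome z',Z[88,341],'tray',W[180,340],'counter',W[250,230])
v,u=np.mgrid[0:480,0:640]
# flat dome top disc, by colour: brighter disc
g=cv2.cvtColor(p,cv2.COLOR_RGB2GRAY); print(g[88,341],g[88,285],g[150,341])
m=((g>(int(g[88,341])+int(g[88,285]))//2)&(np.hypot(u-341,v-88)<58)).astype(np.uint8)
k,lab,st,ce=cv2.connectedComponentsWithStats(m); i=lab[88,341]; P=W[lab==i]; print('disc',ce[i],st[i],np.median(P,0),cv2.minEnclosingCircle(P[:,:2].astype(np.float32)))
# outer rim of bell: max-radius edges : points z>225 and neighbourhood
m=(d>0)&(Z>210)&(Z<262)&(r<75)&(v>70)&(v<175); P=W[m]; 
f=least_squares(lambda c:np.maximum(np.hypot(P[:,0]-c[0],P[:,1]-c[1])-53,-3),C,loss='soft_l1',f_scale=2)
for zl in range(212,276,8):
    q=P[abs(P[:,2]-zl)<4]
    if len(q)>20:
        f=least_squares(lambda c:np.hypot(q[:,0]-c[0],q[:,1]-c[1])-c[2],[*C,53]); print(zl,len(q),np.round(f.x,1),round(np.abs(f.fun).mean(),2))
for n,(a,b) in dict(lock=(338,168),entry=(280,132)).items():
    q=W[b-1:b+2,a-1:a+2].reshape(-1,3); print(n,np.median(q,0))
# tray plate & rails
m=(d>0)&(abs(Z-60)<5)&(v<204)&(u>250)&(u<425); 
rr=[[],[]]
for row in range(170,203,4):
    c=np.where(m[row])[0]; 
    for j,cc in enumerate((c[c<300],c[c>360])):
        if len(cc)>8: rr[j].append(W[row,[cc.min(),cc.max()]].mean(0))
for q in rr:
    q=np.array(q); 
    if len(q)>2:
        k=np.polyfit(q[:,1],q[:,0],1); print('rail',q.mean(0),'yaw',90-np.degrees(np.arctan(k[0])))
E
python3 m3.py
```

```text
dome z 277.43262176577105 tray [629.5225118  150.4645201   11.39622939] counter [4.30965852e+02 7.56851591e+01 3.33779324e-01]
167 115 97
disc [340.78182786  87.07875482] [ 294   37   95  101 7517] [634.70334812 216.79569542 278.17411935] ((629.8491821289062, 200.46307373046875), 51.06960678100586)
220 34 [637.  217.2  58.8] 2.67
228 27 [647.6 234.5  76.2] 2.17
236 23 [638.3 228.2  64.9] 1.15
244 27 [639.1 229.8  66.6] 1.01
252 439 [632.9 213.5  52.9] 2.01
260 1052 [634.7 216.5  51. ] 0.95
lock [622.27810525 161.15540885 254.07361755]
entry [581.27796516 199.51734591 252.93392972]
rail [520.95431826 164.15489699  57.23250956] yaw 76.98668430554721
rail [715.98802302 123.89038134  57.94531866] yaw 77.42731778421802
```

The wrist view agrees: axis (634.5, 216), entry direction 197.3°, lock direction 257.3°. Now I go to the portafilter.

Call:
{"method": "drive_tool", "body": {"deltas": "-0.1 -0.2 0 -0.038;-0.15 -0.32 0 -0.038;-0.16 -0.33 0 -0.038;-0.16 -0.33 0 -0.038;-0.16 -0.33 0 -0.038;-0.16 -0.33 0 -0.038;-0.16 -0.33 -0.2 -0.038;-0.16 -0.33 -0.2 -0.038;-0.16 -0.33 -0.3 -0.038;-0.17 -0.29 -0.3 -0.038", "gripper": 0.4}}

```text
t: 8.7
eef_pos: [445.1, -208.8, 288.3]
tcp_rot: [-3.105, -0.066, 0.162]
ft_force: [1.0, -0.1, -0.0]
opening: 0.598
grip_force: 0.0
```

Call:
{"method": "drive_tool", "body": {"deltas": "0 0 -0.3 -0.038;0 0 -0.3 -0.038;0 0 0 -0.038;0 0 0 -0.038;0 0 0 0"}}

```text
t: 9.12
eef_pos: [445.7, -207.0, 228.5]
tcp_rot: [-3.105, -0.063, -0.315]
ft_force: [0.7, 0.8, -1.0]
opening: 0.6
grip_force: 0.0
```

```bash
cat > m4.py <<'E'
from h import *
s,p,d=grab('wrist'); W=wpts(s,d); cv2.imwrite('pics/w2.png',p[...,::-1]); print(s['eef_pos'],s['tcp_rot'])
Z=W[...,2]; C=np.array([543.5,-242.]); r=np.hypot(W[...,0]-C[0],W[...,1]-C[1]); 
m=(d>0)&(Z>58)&(Z<70)&(r<45); P=W[m]; print('rim',len(P),np.median(P[:,2]),cv2.minEnclosingCircle(P[:,:2].astype(np.float32)),P[:,:2].mean(0))
m=(d>0)&(Z>38)&(Z<54)&(r>75)&(r<190); lab=cv2.connectedComponentsWithStats(m.astype(np.uint8))
for i in range(1,lab[0]):
    if lab[2][i,4]>200: P=W[lab[1]==i]; print('handle',lab[3][i],len(P),np.median(P[:,2]),cv2.minAreaRect(P[:,:2].astype(np.float32)))
E
python3 m4.py
```

```text
[ 445.70786826 -206.99695021  228.46358147] [-3.1048582  -0.06340679 -0.31455879]
rim 4065 63.320002040257435 ((543.1856689453125, -246.67184448242188), 39.25128173828125) [ 542.92474933 -247.4163832 ]
handle [335.75        12.22435897] 468 49.553567760690584 ((638.3819580078125, -281.1282958984375), (66.93253326416016, 16.616477966308594), 70.89289855957031)
handle [471.43573668  77.46394984] 638 46.21520242902821 ((545.0803833007812, -389.7174072265625), (76.12799072265625, 28.846256256103516), 20.677297592163086)
handle [239.97575758 130.67272727] 330 45.67692623938129 ((571.8515014648438, -156.12599182128906), (25.525779724121094, 77.45222473144531), 44.18724822998047)
handle [334.74538911 254.57534863] 2223 45.78102232134469 ((421.7147216796875, -211.80213928222656), (24.007314682006836, 103.95726013183594), 73.65534210205078)
```

View pics/w2.png

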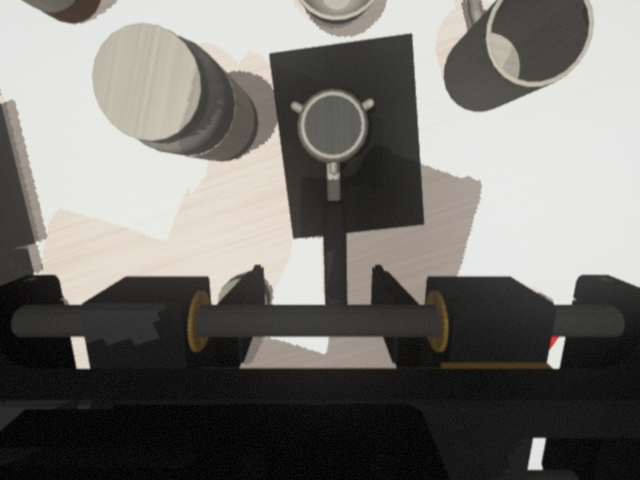

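The picture shows the bowl at (333,125) and the black handle running down col 335, slightly right of the jaw centre at col 318. The bowl axis is about (542.5, -247.3) and the handle direction 163.7°. I grasp 100 mm from the axis.

Call:
{"method": "drive_tool", "body": {"deltas": "0.008 -0.12 -0.2 0.009;0 0 -0.3 0;0 0 -0.35 0;0 0 -0.35 0;0 0 -0.3 0;0 0 -0.2 0;0 0 -0.15 0;0 0 -0.1 0;0 0 -0.025 0;0 0 0 0"}}

```text
t: 10.0
eef_pos: [447.5, -218.9, 32.3]
tcp_rot: [-3.106, -0.066, -0.278]
ft_force: [-0.7, 0.0, 0.5]
opening: 0.602
grip_force: 0.0
```

Call:
{"method": "drive_tool", "body": {"deltas": "0 0 0 0;0 0 0 0;0 0 0 0;0 0 0 0;0 0 0 0;0 0 0 0", "gripper": 1}}

```text
t: 10.5
eef_pos: [447.9, -218.9, 32.9]
tcp_rot: [-3.106, -0.067, -0.279]
ft_force: [-1.2, -0.9, 0.0]
opening: 0.25
grip_force: 30.0
```

Call:
{"method": "drive_tool", "body": {"deltas": "0 0 0.05 0;0 0 0.1 0;0 0 0.2 0;0 0 0.25 0;0 0 0.25 0;0 0 0.25 0;0 0 0.25 0;0 0 0.25 0;0 0 0.2 0;0 0 0.1 0"}}

```text
t: 11.33
eef_pos: [447.7, -218.8, 225.8]
tcp_rot: [-3.107, -0.069, -0.279]
ft_force: [-0.9, -0.1, -4.1]
opening: 0.255
grip_force: 30.0
```

```bash
cat > m5.py <<'E'
from h import *
s,p,d=grab('wrist'); W=wpts(s,d); e=s['eef_pos']; print(e,s['tcp_rot'],s['ft_force'])
y=s['tcp_rot'][2]; f=np.array([np.cos(y),np.sin(y)]); l=np.array([-f[1],f[0]])
q=W[...,:2]-e[:2]; A=q@f; B=q@l; Z=W[...,2]-e[2]
m=(d>0)&(np.hypot(A-98,B)<50)&(Z>14)&(Z<45); P=np.c_[A[m],B[m],Z[m]]
# rim/lugs top plane fit -> tilt
k=P[P[:,2]>np.percentile(P[:,2],60)]
c,*_=np.linalg.lstsq(np.c_[k[:,0]-98,k[:,1],np.ones(len(k))],k[:,2],rcond=None); print('plane',c,len(k),'tiltdeg',np.degrees(c[:2]))
for lo,hi in((70,90),(90,106),(106,130)): q=P[(P[:,0]>lo)&(P[:,0]<hi)]; print(lo,np.percentile(q[:,2],[90,97]))
g=cv2.cvtColor(p,cv2.COLOR_RGB2GRAY)
(cx,cy),R=cv2.minEnclosingCircle(k[:,:2].astype(np.float32)); print('rim rel tool',cx,cy,R,k[:,:2].mean(0))
E
python3 m5.py
```

```text
[ 447.70606294 -218.79179051  225.82687902] [-3.10704166 -0.06937058 -0.27922145] [-0.9489701  -0.14063643 -4.07621809]
plane [-3.80953337e-03  1.32801213e-02  2.98650606e+01] 9702 tiltdeg [-0.21827018  0.7608949 ]
70 [30.33368288 30.81262833]
90 [30.36835491 30.85386986]
106 [30.0447183  30.55472482]
rim rel tool 98.61283111572266 -1.2517338991165161 29.09244728088379 [94.67166193  5.47575428]
```

The portafilter is held level. The bowl point is 98.8 mm ahead and 1.25 mm to the side, at TCP height. Target TCP under the bell is (540, 187) with yaw 17.8°.

Call:
{"method": "drive_tool", "body": {"deltas": "0 0.15 0 0.01;0.03 0.25 0 0.022;0.04 0.35 0 0.026;0.04 0.38 0 0.026;0.04 0.38 0 0.026;0.04 0.38 0 0.026;0.04 0.38 0 0.026;0.04 0.35 0 0.026;0.03 0.3 0 0;0.02 0.17 -0.1 0"}}

```text
t: 12.22
eef_pos: [479.7, 93.0, 213.7]
tcp_rot: [-3.106, -0.068, 0.314]
ft_force: [1.0, -0.9, -4.3]
opening: 0.253
grip_force: 30.0
```

Call:
{"method": "drive_tool", "body": {"deltas": "0 0 -0.2 0;0 0 -0.2 0;0 0 0 0;0.1 0.16 0 0;0.15 0.24 0 0;0.15 0.24 0 0;0.1 0.18 0 0;0.05 0.1 0 0;0 0 0 0;0 0 0 0"}}

```text
t: 13.05
eef_pos: [534.2, 182.0, 172.8]
tcp_rot: [-3.106, -0.066, 0.312]
ft_force: [-0.6, -0.4, -4.5]
opening: 0.249
grip_force: 30.0
```

Call:
{"method": "drive_tool", "body": {"deltas": "0.03 0.03 0 0;0.028 0.02 0 0;0 0 0 0;0 0 0 0"}}

```text
t: 13.38
eef_pos: [540.6, 186.8, 172.7]
tcp_rot: [-3.106, -0.067, 0.311]
ft_force: [0.1, -0.2, -3.3]
opening: 0.254
grip_force: 30.0
```

Run:
```python
from h import *
from scipy.optimize import least_squares
s,p,d=grab('wrist'); W=wpts(s,d); print(s['eef_pos'],s['tcp_rot'])
C=np.array([634.5,216]); r=np.hypot(W[...,0]-C[0],W[...,1]-C[1]); Z=W[...,2]
for lo,hi in((256,260),(260,264),(264,268),(268,272),(252,256)):
    q=W[(d>0)&(Z>lo)&(Z<hi)&(r<60)]
    if len(q)>50: f=least_squares(lambda c:np.hypot(q[:,0]-c[0],q[:,1]-c[1])-c[2],[*C,50],loss='soft_l1'); print(lo,len(q),np.round(f.x,1),round(np.abs(f.fun).mean(),2))
cv2.imwrite('pics/w3.png',p[...,::-1])
```

```text
[540.58969554 186.78686479 172.71740068] [-3.10580794 -0.06681423  0.31066286]
256 3905 [634.8 216.   52. ] 0.49
260 9050 [634.9 216.1  49.4] 0.95
264 10109 [634.9 216.   45.8] 0.96
268 11039 [634.9 216.1  42.3] 0.96
252 3761 [635.8 215.   56.5] 1.5
```

View pics/w3.png

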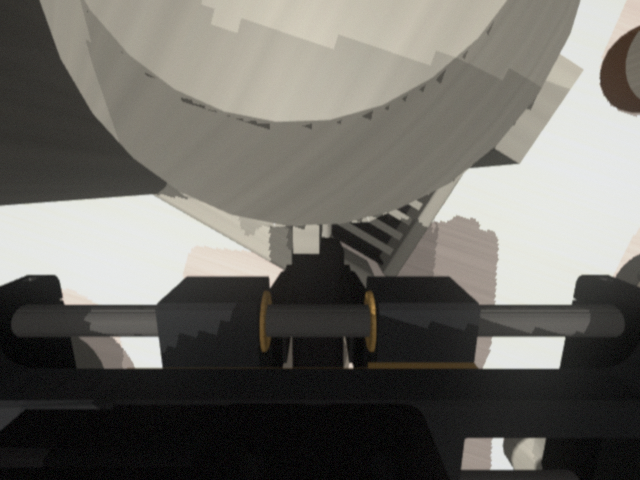

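The entry rib shows at (306,238), and the handle is hidden under the bracket near col 318. I check the rib's 3D direction from the depth.

Run:
```python
from h import *
z=np.load('pics/wrist.npz'); s=env.state(); W=wpts(s,z['d'])
q=W[230:248,294:318].reshape(-1,3); q=q[q[:,2]>225]; m=np.median(q,0); print(m,len(q),np.degrees(np.arctan2(m[1]-216.05,m[0]-634.9))%360)
```

```text
[580.57052006 198.91893936 253.04679036] 432 197.50099895429645
```

Alignment is good, within 0.5 mm. I raise it slowly.

Call:
{"method": "drive_tool", "body": {"deltas": "0 0 0.06 0;0 0 0.06 0;0 0 0.06 0;0 0 0.03 0;0 0 0.03 0;0 0 0.03 0"}}

```text
t: 13.93
eef_pos: [540.5, 187.2, 200.1]
tcp_rot: [-3.106, -0.067, 0.311]
ft_force: [0.1, -1.1, -2.9]
opening: 0.251
grip_force: 30.0
```

Call:
{"method": "drive_tool", "body": {"deltas": "0 0 0.03 0;0 0 0.03 0;0 0 0.03 0;0 0 0.03 0;0 0 0.03 0;0 0 0 0"}}

```text
t: 14.43
eef_pos: [540.8, 187.3, 215.3]
tcp_rot: [-3.106, -0.068, 0.311]
ft_force: [1.1, 0.1, -4.4]
opening: 0.249
grip_force: 30.0
```

The lugs are in with no contact. Now I start the turn in 3.4° steps about the axis.

Call:
{"method": "drive_tool", "body": {"deltas": "0.019 -0.056 0 0.0189;0.022 -0.054 0 0.0189;0.025 -0.053 0 0.0189;0.029 -0.051 0 0.0189;0.031 -0.05 0 0.0189;0 0 0 0"}}

```text
t: 14.93
eef_pos: [552.6, 159.2, 214.4]
tcp_rot: [-3.106, -0.064, 0.61]
ft_force: [-5.3, -5.7, -0.0]
opening: 0.254
grip_force: 30.0
```

Call:
{"method": "drive_tool", "body": {"deltas": "0.035 -0.047 0 0.0189;0.037 -0.046 0 0.0189;0.039 -0.043 0 0.0189;0.042 -0.04 0 0.0189;0.045 -0.039 0 0.0189;0 0 0 0;0 0 0 0"}}

```text
t: 15.52
eef_pos: [573.6, 139.3, 215.1]
tcp_rot: [-3.107, -0.068, 0.903]
ft_force: [1.6, -0.8, 1.9]
opening: 0.249
grip_force: 29.9
```

Call:
{"method": "drive_tool", "body": {"deltas": "0 0 -0.03 0;0 0 -0.02 0;0 0 -0.01 0;0 0 0 0;0 0 0 0"}}

```text
t: 15.93
eef_pos: [573.0, 139.5, 208.7]
tcp_rot: [-3.106, -0.067, 0.905]
ft_force: [3.3, 0.1, 2.1]
opening: 0.253
grip_force: 30.0
```

Fz now shows support, so the lugs are on the ledges. I let go.

Call:
{"method": "drive_tool", "body": {"deltas": "0 0 0 0;0 0 0 0;0 0 0 0;0 0 0 0;0 0 0 0;0 0 0 0;0 0 0 0;0 0 0 0;0 0 0 0;0 0 0 0", "gripper": 0.5}}

```text
t: 16.77
eef_pos: [573.0, 139.3, 208.6]
tcp_rot: [-3.106, -0.067, 0.905]
ft_force: [-0.7, 0.1, -0.3]
opening: 0.499
grip_force: 0.0
```

Run:
```python
from h import *
print(env.state()['ft_force'],env.state()['grip_force'])
for n in('scene','wrist'):
    s,p,d=grab(n)
    if n=='scene': a=p[120:320,380:600]
    else: b=p
a=cv2.resize(a,(396,360)); b=cv2.resize(b,(400,300)); b=cv2.copyMakeBorder(b,0,60,0,0,cv2.BORDER_CONSTANT)
cv2.imwrite('pics/h1.png',np.hstack([a,b])[...,::-1])
```

```text
[-0.72987741  0.11232408 -0.30378686] 0.0
```

View pics/h1.png

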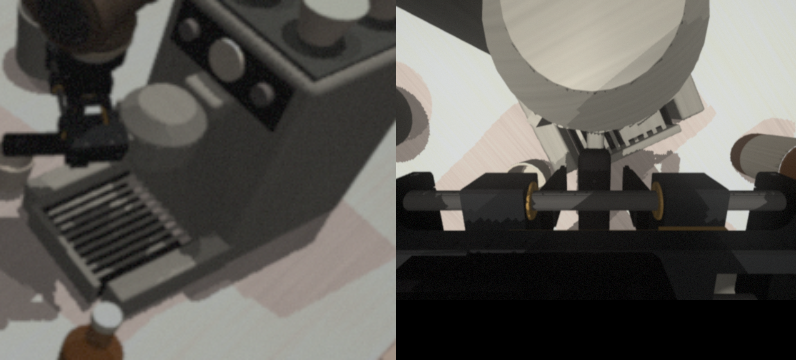

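The pictures show the portafilter hanging from the bell with its handle between the open fingers, and force and grip force at zero. Now I narrow the jaws around the handle without clamping it and swing it on.

Call:
{"method": "drive_tool", "body": {"deltas": "0 0 0 0;0 0 0 0;0 0 0 0;0.043 -0.034 0 0.0178;0.046 -0.031 0 0.0178;0.047 -0.029 0 0.0178;0.049 -0.025 0 0.0178;0.05 -0.023 0 0.0178;0 0 0 0", "gripper": 0.65}}

```text
t: 17.62
eef_pos: [597.1, 124.8, 208.5]
tcp_rot: [-3.106, -0.067, 1.187]
ft_force: [-0.3, 0.7, 0.9]
opening: 0.346
grip_force: 0.0
```

Call:
{"method": "drive_tool", "body": {"deltas": "0.051 -0.02 0 0.0178;0.053 -0.017 0 0.0178;0 0 0 0;0.053 -0.014 0 0.0178;0 0 0 0;0 0 0 0"}}

```text
t: 18.12
eef_pos: [611.8, 120.1, 208.5]
tcp_rot: [-3.106, -0.067, 1.349]
ft_force: [-0.1, -0.2, 1.2]
opening: 0.348
grip_force: 0.0
```

```bash
cat > m6.py <<'E'
from h import *
import sys
# handle: black points around z ~ 204+13 outside bell, between fingers and beyond, seen in scene/top
A=np.array([634.9,216.05])
for n in('top','scene'):
    s,p,d=grab(n); W=pts(n,d); q=W[...,:2]-A; r=np.hypot(q[...,0],q[...,1]); Z=W[...,2]; th=np.degrees(np.arctan2(q[...,1],q[...,0]))%360
    m=(d>0)&(r>125)&(r<200)&(Z>200)&(Z<226)&(th>220)&(th<285); P=W[m]
    if len(P)>20: print(n,len(P),'theta',np.median(th[m])-197.4,'ztop',np.percentile(P[:,2],[50,90]))
    cv2.imwrite(f'pics/{n}_{sys.argv[1]}.png',p[...,::-1])
s,p,d=grab('wrist'); W=wpts(s,d); q=W[...,:2]-A; r=np.hypot(q[...,0],q[...,1]);Z=W[...,2]; th=np.degrees(np.arctan2(q[...,1],q[...,0]))%360
m=(d>0)&(r>68)&(r<85)&(Z>205)&(Z<226)&(abs(th-np.degrees(s['tcp_rot'][2])-180)<13); print('wrist',m.sum(),(np.percentile(th[m],[3,50,97])-197.4).round(1) if m.sum() else 0,np.median(Z[m]) if m.sum() else 0)
print(s['eef_pos'],s['tcp_rot'],s['ft_force'])
E
python3 m6.py a
```

```text
top 190 theta 58.43841766488325 ztop [215.12438533 218.89240978]
scene 374 theta 61.31787054058569 ztop [214.57795665 217.34362059]
wrist 1839 [50.3 58.4 66.3] 216.11765674241582
[611.76753245 120.13757963 208.61628639] [-3.10555759 -0.06682437  1.34983476] [ 0.46766749 -0.40306448 -0.0229714 ]
```

The handle is at about 58.4°, and its top at 216–217 mm means the lugs have dropped (204 + 13). A small nudge toward 60°, then open and rise.

Call:
{"method": "drive_tool", "body": {"deltas": "0.047 -0.01 0 0.0156;0 0 0 0;0 0 0 0"}}

```text
t: 18.52
eef_pos: [616.7, 119.1, 208.6]
tcp_rot: [-3.106, -0.067, 1.399]
ft_force: [-0.4, -0.4, 0.2]
opening: 0.351
grip_force: 0.0
```

Call:
{"method": "drive_tool", "body": {"deltas": "0 0 0 0;0 0 0 0;0 0 0 0;0 0 0.1 0;0 0 0.2 0;0 0 0.3 0;0 0 0.3 0;0 0 0.3 0;0 -0.2 0.2 0;0 -0.3 0.2 0", "gripper": 0.35}}

```text
t: 19.35
eef_pos: [616.5, 70.3, 371.3]
tcp_rot: [-3.108, -0.068, 1.404]
ft_force: [0.8, -0.1, 0.0]
opening: 0.647
grip_force: 0.0
```

Call:
{"method": "drive_tool", "body": {"deltas": "-0.2 -0.3 0 0;-0.2 -0.3 0 0;-0.3 -0.2 0 0;-0.3 0 0 0;-0.1 0 0 0;0 0 0 0"}}

```text
t: 19.85
eef_pos: [505.2, -11.1, 370.2]
tcp_rot: [-3.108, -0.067, 1.4]
ft_force: [0.2, 0.6, -0.5]
opening: 0.651
grip_force: 0.0
```

```bash
python3 m6.py b
python3 - <<'E'
import cv2,numpy as np
a=cv2.imread('pics/top_b.png')[30:330,:480];b=cv2.imread('pics/scene_b.png')[100:400,240:560]
cv2.imwrite('pics/fin.png',np.hstack([a,b]))
E
```

```text
top 73 theta 57.78606961710628 ztop [215.28854723 218.48667873]
scene 375 theta 62.47280705254863 ztop [214.60681254 217.21209423]
wrist 512 [50.7 58.4 66.7] 216.3995958117191
[507.45749273 -10.81688679 369.5422655 ] [-3.10755973 -0.06694088  1.40143417] [0.02582441 0.04336303 0.35295185]
```

View pics/fin.png

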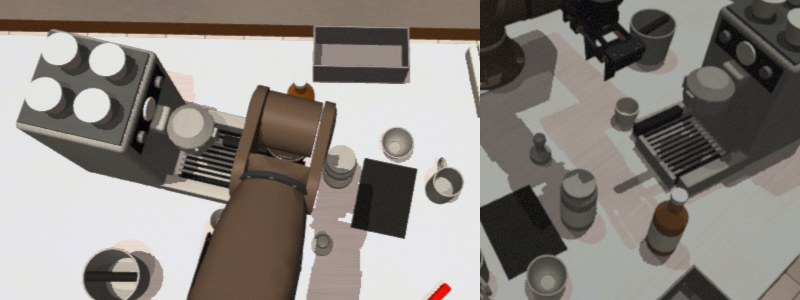

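The view shows the bell, with a dark bar in front of it at about (660,118) in the scene crop, which should be the handle. The tray looks home and the bystanders are in place. I confirm numerically and with one last crop.

Run:
```python
from h import *
A=np.array([634.9,216.05]); s=env.state()
for n in('wrist','scene'):
    z=np.load(f'pics/{n}.npz'); d=z['d']; W=wpts(s,d) if n=='wrist' else pts(n,d)
    q=W[...,:2]-A; r=np.hypot(q[...,0],q[...,1]); Z=W[...,2]; th=np.degrees(np.arctan2(q[...,1],q[...,0]))%360
    m=(d>0)&(r>70)&(r<205)&(Z>210)&(Z<223)&(th>235)&(th<280); P=W[m]
    if len(P)>30:
        R=cv2.minAreaRect(P[:,:2].astype(np.float32)); print(n,len(P),R,np.median(P[:,2]),'r',r[m].min(),r[m].max()); c=np.array(R[0])-A; print(np.degrees(np.arctan2(c[1],c[0]))%360-197.4)
    a=np.radians(77.3);u=np.array([np.cos(a),np.sin(a)]);v=np.array([-u[1],u[0]]); m=(d>0)&(abs(q@v)<70)&(q@u<-95)&(q@u>-200)&(Z>25)&(Z<50); 
    if m.sum()>20: print(n,'tray front X',np.percentile((q@u)[m],[5,50]))
p=np.load('pics/scene.npz')['p'][130:330,360:560,::-1]; cv2.imwrite('pics/z.png',cv2.resize(p,None,fx=3,fy=3))
```

```text
wrist 4129 ((606.25341796875, 87.15059661865234), (123.82706451416016, 24.696823120117188), 78.61042785644531) 215.77325732902304 r 70.36291621214183 194.02132576756384
60.07023069111219
wrist tray front X [-114.55753798 -114.06339461]
scene 491 ((608.0072021484375, 83.25352478027344), (123.30618286132812, 24.712751388549805), 78.29918670654297) 215.29243051953245 r 73.95953172456679 197.15656639780622
61.151777231675254
scene tray front X [-118.27029865 -116.38494156]
```

View pics/z.png

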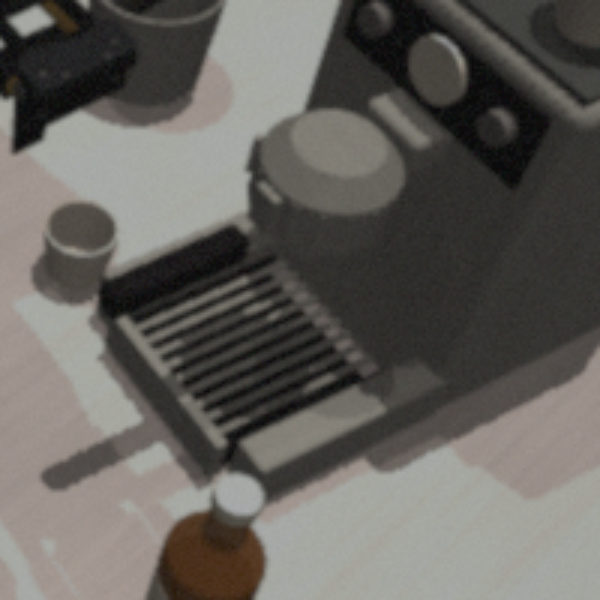

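The crop shows the black handle from (245,240) to (105,300), straight out of the front and parallel to the rails. It sits at 60–61°, dropped and locked, with the tray home (front at 114.5 mm). I hand in.

```bash
python3 -c "
from cell import env
print(env.job_done())"
```

```text
the job is handed in; nothing more can be done
None
```

The portafilter hung by itself on its lugs and was then swung on and locked at about 60°, pointing straight out of the front; the drip tray is fully home, the pictures show the other things in place, and the job was handed in at about 20 s.

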